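# Clamp a table leg in the V-block

### The job

Take the pale furniture leg from its rest and lay it in the blue V-block fixture so that it beds down in both Vs, then slide it gently along the V until the orange sprung end stop is pushed fully in. Then swing the clamp strap by its red knob across the leg, all the way round to its stop, so that the strap holds the leg down. Do it all with a light touch: never ram the stop or force the leg into the fixture. Leave the dark leg and everything else where they are, and let go of everything.

Things in the scene. Friction and masses are not known exactly. Their poses are not given: they have to be found in the camera images.
- pale_leg: the pale wooden furniture leg to be clamped: a plain cylinder 44 mm in diameter, 240 mm long, about 280 g (varies). Origin: middle of its axis; its x axis is the cylinder axis (either end may go to the stop). It starts on the wooden rest, its axis level, 45 mm above the table, with 45 mm free to either side beside it; the rest touches it only 73 to 97 mm from its middle
- cradle: fixed V-block fixture: pale base board 15 mm thick (x -195 to +120, y -48 to +90 mm) with two blue 90-degree V-blocks, each 44 mm long, centred at x = -70 and +70 mm; the gap between them (x -48 to +48) is open down to the board for fingers. Origin: underside of the board below the V's centre line; x runs along the V, z up, stop at the -x end, clamp at +x. Contact forces on the leg, summed, stay under 45 N
- v_middle (a point): the V's centre line midway between the two V-blocks, 55 mm above the cradle's underside: a leg lying in both Vs has its axis through here along the cradle's x. The Vs' upper rims are 3 mm lower, 28 mm to either side. A leg laid with its middle 25 mm from here towards the cradle's +x clears the end stop and lies in both Vs
- stop_unit: the end stop's track at the V's -x end. Origin: fixed point on the V's centre line, 121 mm from v_middle towards the cradle's -x. The stop's carriage is set anew each time, NOT measured: its untouched orange face (26 mm disc, facing +x) is within 15 mm of this point, either way; a leg fully home has its middle 8 mm on the +x to 22 mm on the -x side of v_middle. Push slowly (10 to 15 mm/s), 18 N at most
- end_stop (a joint): travel of the orange sprung end stop, m: 0 = untouched, 0.006 = pushed fully in, where it meets a hard stop. The spring is weak (0.4 to 0.7 N), less than the friction of a leg lying in the V, so the leg stays when it is let go; the leg slides in the V with about 1 to 4 N
- clamp_post: the clamp's upright steel post with the strap it carries, beside the V at cradle x = +80, y = +62 mm. Sprung: it lets the strap rise up to 9 mm, pressed down by about 5 N plus 0.8 N per mm. Origin: on the post's axis at the underside of the cradle
- strap (a joint): angle of the strap about the post, rad: 0 = along the cradle's +x (open), grows clockwise seen from above, 1.571 = along the cradle's -y, square across the V, against its stop. Stays where left. Smooth steel bar, 107 mm long from the post axis, with a round pad below and a turned-up lip ahead of it; over a leg's end (from 0.8 to 1.2 rad) it rides up 3 mm and slides on under load (3 to 10 N at the knob)
- strap_knob (a point): middle of the red upright knob on the strap, 95 mm from the post axis: a cylinder 20 mm in diameter, 40 mm tall, from 92 to 132 mm above the cradle's underside (3 mm more once the strap is on the leg); this point is at 112 mm
- clamp_pivot (a point): point fixed to the cradle on the strap's swing axis, 112 mm above the cradle's underside
- dark_leg: the dark-stained furniture leg, same size as the pale one; stays on the rest. Origin: middle of its axis
- yellow_bowl: yellow plastic bowl, 150 mm across, 50 mm high; bystander, origin under its centre
- grey_bowl: grey plastic bowl, 120 mm across, 45 mm high; bystander, origin under its centre
- tape_roll: roll of masking tape lying flat, 96 mm across, 25 mm high; bystander, origin under its centre
- glue_bottle: white glue bottle with a yellow label, 52 mm across, 130 mm high; bystander, origin under its centre
- brush: flat paint brush with a yellow handle, lying; bystander
- craft_knife: yellow craft knife, 130 mm long, 14 mm thick; bystander, origin under its middle

How it is judged (in metres and radians):
On the way:
1. the pale leg lies in both Vs and has the end stop pushed fully in, the strap still open (z of pale_leg in the frame of cradle between 0.052 and 0.0575 m and y of pale_leg in the frame of cradle between -0.003 and 0.003 m and angle between the x axis of pale_leg and the x axis of cradle, either way round below 0.03 rad and value of joint end_stop above 0.0042 m and value of joint strap below 0.4 rad), for 0.2 s.
At the end, for the whole second after the job is handed in: Pale leg in both Vs (axis within 3 mm of the centre line, 52 to 57.5 mm above the cradle's underside, within 0.03 rad of the V), end stop pushed in by over 4.2 mm, strap square across (over 1.48 rad) and pressing on the leg with over 3 N, leg at rest (z of pale_leg in the frame of cradle between 0.052 and 0.0575 m and y of pale_leg in the frame of cradle between -0.003 and 0.003 m and angle between the x axis of pale_leg and the x axis of cradle, either way round below 0.03 rad and value of joint end_stop above 0.0042 m and value of joint strap above 1.48 rad and contact force between pale_leg and clamp_post above 3 N and linear speed of pale_leg below 0.01 m/s); the robot touches nothing.
It fails at once if the pale leg pushed against the end stop with more than 18 N (contact force between pale_leg and stop_unit above 18 N).
It fails at once if the contact forces between the pale leg and the whole fixture (Vs, stop and strap) adding up to more than 45 N (contact force between pale_leg and cradle above 45 N).
It fails at once if the dark leg or another bystander moved by more than 30 mm (distance of any of dark_leg, yellow_bowl, grey_bowl, tape_roll, glue_bottle, brush, craft_knife from where it was at the start of the episode above 0.03 m).
It also fails if it takes over 70 s, if anything falls off the work surface, if the arm or the gripper's body presses on something with over 40 N, if the wrist force passes 120 N, or if a joint passes its speed limit or range.

### The arm

A 6-joint arm with a two-finger parallel gripper is mounted at the origin on the work surface. World frame = base frame: x ahead of the robot, y to its left, z up, the work surface at z = 0. Lengths are in mm, angles in rad, forces in N, time in s.
With the tool pointing down it reaches from about 275 to 825 mm from the base axis. Payload 4.9 kg.
Tool frame: the origin (TCP) lies at the very end of the fingers, on their centre line; the grasp point (between the pads) lies 19 mm behind it; z points along the fingers, y is the direction in which the jaws open and shut (so a half turn about z gives the same grasp; the last joint's range is limited). The gripper opens to 85 mm and grips with 20 to 120 N. Pads are 22 mm wide; open, the fingers measure 114 mm over their backs; the gripper's body (76 mm by 85 mm) begins 54 mm behind the grasp point. The pads swing forward as they close: fully open they stand 13 mm farther back than shut.
Start: joints at [-1.251, 0.326, -0.193, 1.052, 0, 1.437], TCP at [241.125, -494.345, 231.281] pointing down, gripper open.
Joint ranges: [-2.65, 2.65], [-0.97, 1.79], [-1.3, 1.35], [-1.93, 2.1], [-1.47, 1.37], [-3.14, 3.14]. Speed limits (rad/s): [2.57, 2.57, 3.14, 3.14, 3.14, 3.14].

### API

Orientations are given as [roll, pitch, yaw] about the fixed x, y, z axes, in that order (R = Rz(yaw) Ry(pitch) Rx(roll)).
In Python, from bench import bot, solve_ik, imaging gives the robot as it stands. Calls block until the motion is done:
- bot.move_ptp(position, orientation): joint-space move of the TCP to a pose.
- bot.movel(position, rot=None, max_speed=150, threshold=None): straight line of the TCP; rot=None keeps the orientation; max_speed is the mean speed in mm/s. With threshold (N) it stops when the force on the tool has changed by that much, and returns True; else False.
- bot.move_j(angles): joint-space move.
- bot.grip(opening, effort=None): opening from 0.0 (shut) to 1.0 (fully open); effort is the grip in N (None keeps the last); returns when the fingers have stopped.
- bot.dwell(seconds).
- solve_ik(position, orientation): joint angles nearest the present ones, or None.
- bot.get_state(): the state.
- imaging.capture(name): name is "side" or "top"; returns the picture (420x560x3 uint8, blue, green, red); there is no depth.
- imaging.camera_model(name): a dict with "K" (3x3 intrinsics, pixels), "position" and "rotation" of the camera in the world. Camera axes: x right, y up, looking along -z (the intrinsics and any distortion apply to the point x, -y, -z); pixel columns grow to the right and rows downward; lengths in mm; the calibration is good to about 2 mm. A picture is of the moment at which its call begins. camera_model takes no time and is no camera call.
A pose or a line that the arm cannot do raises bot.IKError and nothing moves.
- bot.sign_off(): hands the job in, once; it reports no verdict.
The state is a dict: "t": time; "qpos": joint angles; "joint_velocities": joint speeds; "effort": joint torques, N m; "tcp_pos": TCP position; "orientation": TCP orientation; "contact_force": force on the tool from outside, world axes, zero at the start; "wrist_torque": the same for the moment, N m; "opening": opening from 0.0 (shut) to 1.0 (fully open).
Only numpy, scipy, OpenCV 4.12 (cv2) and the standard library are available. Lean on these libraries where they do the work, as an engineer would, in place of code of your own. Each camera call takes 0.05 s, during which the arm holds its last target. There are 200 camera calls.

## Working session

There is one attempt and no reset: what is moved stays moved. The work goes in short steps, each a Python script; the robot and the scene stay as the last script left them, time stands still between calls to the robot, and variables do not carry over. Pictures are saved under pics/ and viewed, about 8 in all and at most 12, crops included, and the job is handed in when it is done.

```bash
ls; mkdir -p pics
python3 - <<'E'
from bench import bot, solve_ik, imaging
import cv2, numpy as np
for n in ("side","top"):
    im=imaging.capture(n); cv2.imwrite(f"pics/{n}0.png",im)
    m=imaging.camera_model(n); print(n,{k:(np.round(v,3).tolist() if not isinstance(v,str) else v) for k,v in m.items()})
print(bot.get_state())
E
```

```text
pics
side {'K': [[462.797, 0.0, 283.784], [0.0, 462.797, 208.058], [0.0, 0.0, 1.0]], 'position': [29.21, 869.554, 847.622], 'rotation': [0.914, 0.012, -2.579]}
top {'K': [[531.891, 0.0, 287.825], [0.0, 531.891, 195.595], [0.0, 0.0, 1.0]], 'position': [347.657, 40.188, 1525.603], 'rotation': [0.177, -0.011, -1.546]}
{'t': 0.1, 'qpos': array([-1.25119634e+00,  3.26857156e-01, -1.93496993e-01,  1.05200028e+00,
        1.58719190e-05,  1.43661872e+00]), 'joint_velocities': array([-0.00082432, -0.00211818,  0.00278074, -0.00072922, -0.00032793,
       -0.00072394]), 'effort': array([ 5.71087985e-04, -4.44240260e+01,  2.63037997e+01,  7.94580847e-03,
       -6.62513798e-05, -4.31810619e-06]), 'tcp_pos': array([ 240.95892835, -493.82157005,  230.58202814]), 'orientation': array([-3.14005068e+00, -2.24164591e-04,  4.53777409e-01]), 'contact_force': array([-0.14618188, -0.40966608,  0.02777166]), 'wrist_torque': array([ 0.02236739,  0.01969192, -0.01393355]), 'opening': 1.004124458988197}
```

View pics/top0.png

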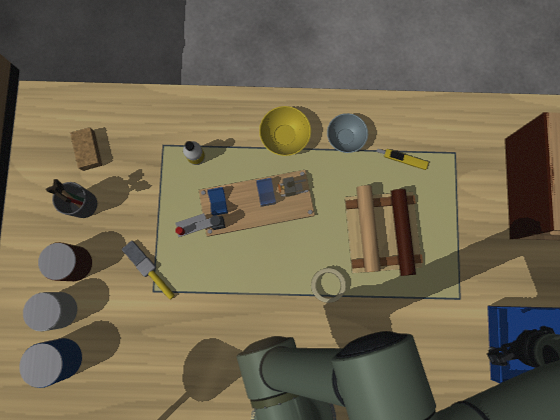

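View pics/side0.png

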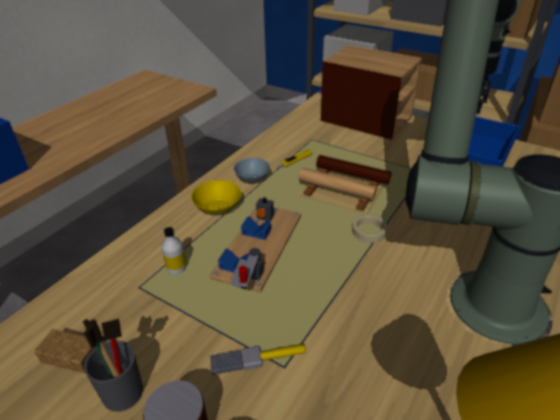

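The top view shows the cradle near (260,203), the red knob at (180,230), the pale leg from (365,187) to (371,270) and the dark leg to its right. I'll enlarge both regions.

```bash
cat > h.py <<'E'
import numpy as np, cv2
from scipy.spatial.transform import Rotation as R
from bench import bot, solve_ik, imaging
def cam(n):
    m=imaging.camera_model(n); return np.array(m["K"]),np.array(m["position"]),R.from_euler('xyz',m["rotation"]).as_matrix()
def ray(n,uv):
    K,p,r=cam(n); d=np.linalg.inv(K)@np.array([uv[0],uv[1],1.]); return p,r@np.array([d[0],-d[1],-d[2]])
def plane(n,uv,z):
    p,d=ray(n,uv); return p+d*(z-p[2])/d[2]
def proj(n,P):
    K,p,r=cam(n); c=r.T@(np.asarray(P,float)-p); q=K@np.array([c[0],-c[1],-c[2]]); return q[:2]/q[2]
def two(a,b):
    (p,d),(q,e)=ray("top",a),ray("side",b)
    s=np.linalg.lstsq(np.c_[d,-e],q-p,rcond=None)[0]; A=p+s[0]*d;B=q+s[1]*e
    return (A+B)/2,np.linalg.norm(A-B)
E
python3 - <<'E'
from h import *
im=cv2.imread("pics/top0.png")
a=cv2.resize(im[160:250,165:325],None,fx=5,fy=5,interpolation=cv2.INTER_CUBIC)
cv2.imwrite("pics/c1.png",a)
s=cv2.imread("pics/side0.png")
b=cv2.resize(s[190:300,205:310],None,fx=5,fy=5,interpolation=cv2.INTER_CUBIC)
cv2.imwrite("pics/c2.png",b)
print("tcp proj",proj("top",[241,-494,231]),proj("side",[241,-494,231]))
for uv in [(365,187),(371,270)]: print(plane("top",uv,60))
# red knob
for n,i in (("top",im),("side",s)):
    h=cv2.cvtColor(i,cv2.COLOR_BGR2HSV); 
    for nm,m in (("red",((h[...,0]<5)|(h[...,0]>174))&(h[...,1]>170)&(h[...,2]>90)),("blue",(h[...,0]>98)&(h[...,0]<125)&(h[...,1]>120)&(h[...,2]>50)),("orange",(h[...,0]>5)&(h[...,0]<14)&(h[...,1]>190)&(h[...,2]>110))):
        nn,l,st,c=cv2.connectedComponentsWithStats(m.astype(np.uint8))
        for k in range(1,nn):
            if st[k,4]>8 and 140<c[k,0]<330 and 150<c[k,1]<310: print(n,nm,st[k].tolist(),c[k].round(1))
E
```

```text
tcp proj [506.50468446 342.0659955 ] [470.63917264 110.56412209]
[ 640.30788604 -185.43178232   60.        ]
[ 409.33520439 -201.59154094   60.        ]
top red [176, 227, 6, 7, 32] [178.7 230. ]
top blue [257, 181, 5, 12, 32] [259.1 185.2]
top blue [208, 188, 19, 26, 371] [217.3 200.5]
side red [239, 266, 8, 17, 101] [242.5 273.6]
side blue [242, 218, 28, 21, 376] [255.3 228.4]
side blue [219, 250, 20, 22, 280] [228.1 260.9]
side blue [243, 255, 5, 5, 15] [245.3 256.9]
side orange [257, 209, 7, 7, 30] [260.4 212.6]
```

View pics/c1.png

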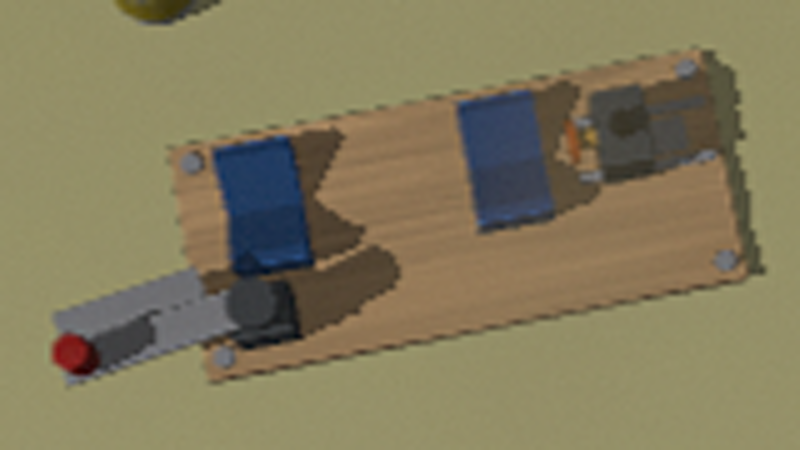

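View pics/c2.png

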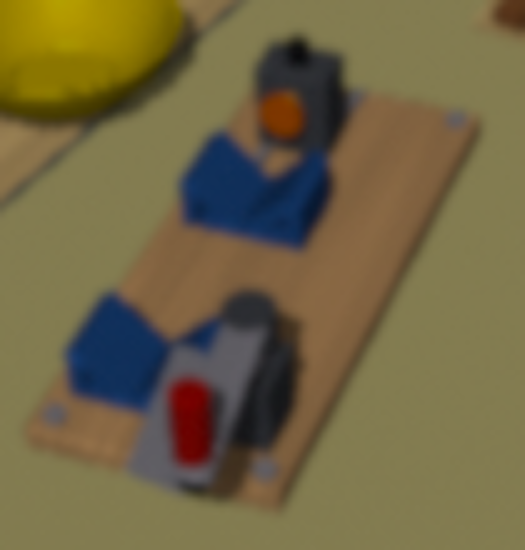

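The c1 crop shows the board corners at about (168,147), (710,48), (748,278) and (212,382), the post cap at (252,303) and the knob at (76,354). The c2 crop shows the board's lower-left corners, and its knob agrees. Next I'll fit the cradle pose and the leg axis.

```bash
cat > fit.py <<'E'
from h import *
def fit2(c,w):  # rigid 2D: cradle->world
    c=np.array(c,float);w=np.array(w,float);cm,wm=c.mean(0),w.mean(0)
    a=(c-cm)@np.array([1,1j]);b=(w-wm)@np.array([1,1j]);th=np.angle((np.conj(a)*b).sum())
    r=np.array([[np.cos(th),-np.sin(th)],[np.sin(th),np.cos(th)]]);t=wm-r@cm
    return th,t,w-(c@r.T+t)
E
python3 - <<'E'
from fit import *
C=[(120,-48),(-195,-48),(-195,90),(120,90)]
T=[(168,147),(710,48),(748,278),(212,382)]
W=[plane("top",(u/5+165-.4,v/5+160-.4),15)[:2] for u,v in T]
th,t,res=fit2(C,W);print("top",th,t,res.round(1).tolist())
S=[((120,-48),(25,432)),((120,90),(280,508)),((-195,90),(478,122))]
th2,t2,res=fit2([s[0] for s in S],[plane("side",(u/5+205-.4,v/5+190-.4),15)[:2] for _,(u,v) in S]);print("side",th2,t2,res.round(1).tolist())
print("knob two-view (center)",two((179.3,230),(242.5,273.6)))
c,s=np.cos(th),np.sin(th)
print("knob pred",t+[c*175-s*62,s*175+c*62])
im=cv2.imread("pics/top0.png");roi=im[170:285,335:435]
h=cv2.cvtColor(roi,cv2.COLOR_BGR2HSV)
print(h[40:42,24:50:2].tolist()); print(h[70,60:84:2].tolist())
cv2.imwrite("pics/c3.png",cv2.resize(roi,None,fx=5,fy=5,interpolation=cv2.INTER_CUBIC))
E
```

```text
top 1.784549584605654 [609.24606404 160.7590042 ] [[-0.1, 1.5], [0.1, -2.5], [0.3, 2.5], [-0.4, -1.5]]
side 1.789142192268917 [602.96372425 166.56798703] [[0.3, -3.9], [-1.4, 0.9], [1.1, 3.0]]
knob two-view (center) (array([498.04051352, 316.41533672, 114.33819106]), np.float64(4.086945218139258))
knob pred [511.53446896 318.62427646]
[[[16, 106, 135], [16, 107, 155], [17, 106, 166], [16, 107, 157], [16, 107, 150], [17, 104, 132], [16, 107, 110], [15, 96, 74], [19, 95, 89], [20, 92, 86], [20, 94, 87], [19, 95, 86], [20, 90, 85]], [[17, 103, 134], [16, 107, 155], [17, 106, 161], [16, 107, 155], [16, 104, 152], [16, 102, 133], [17, 103, 111], [16, 98, 73], [19, 96, 88], [20, 89, 89], [21, 92, 89], [20, 95, 89], [21, 92, 86]]]
[[20, 97, 153], [7, 184, 47], [7, 179, 57], [7, 155, 66], [8, 153, 70], [8, 186, 59], [8, 168, 50], [6, 185, 40], [13, 149, 36], [20, 89, 86], [20, 97, 92], [20, 92, 91]]
```

View pics/c3.png

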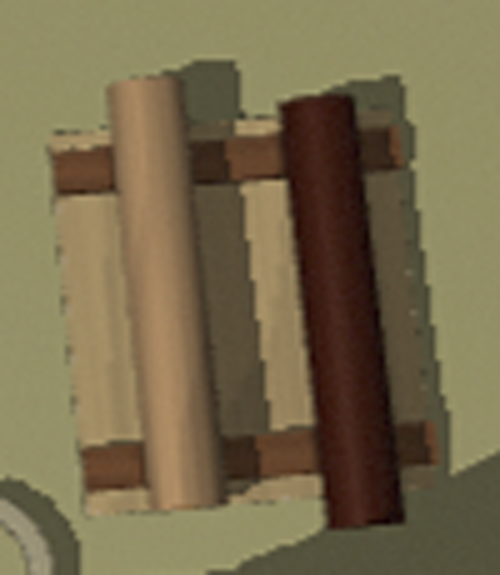

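Run:
```python
from fit import *
C=[(120,-48),(-195,-48),(-195,90),(120,90)]
T=[(168,147),(710,48),(748,278),(212,382)]
p1=lambda u,v,z:plane("top",(u/5+165-.4,v/5+160-.4),z)[:2]
p2=lambda u,v,z:plane("side",(u/5+205-.4,v/5+190-.4),z)[:2]
th,t,res=fit2(C,[p1(u,v,15) for u,v in T])
r=np.array([[np.cos(th),-np.sin(th)],[np.sin(th),np.cos(th)]]);inv=lambda w:((w-t)@r).round(1)
for nm,q,z in [("creaseL",(228,212),24),("creaseL2",(303,205),24),("creaseR",(468,170),24),("creaseR2",(545,160),24),("rimL--",(215,152),52),("rimL-",(290,138),52),("rimL+",(312,265),52),("rimL++",(235,272),52),("rimR",(458,102),52),("rimR",(532,91),52),("rimR",(553,217),52),("rimR",(480,231),52),("knobtop",(76,352),132),("cap100",(252,303),100),("orange",(572,140),55)]:
    print(nm,inv(p1(*q,z)))
# V notch bottom/rims in the side view, near (+x) face of each block
for nm,q,z in [("sL vbot",(175,343),24),("sR vbot",(262,185),24),("sL rim-",(110,293),52),("sR rim-",(220,135),52),("sR rim+",(325,150),52),("orange",(283,114),55),("knobtop",(188,382),132),("cap",(248,305),100)]: print(nm,inv(p2(*q,z)))
q=lambda u,v,z:plane("top",(u/5+335-.4,v/5+170-.4),z)[:2]
a,b=q(146,80,45),q(187,506,45); a2=q(146,80,66)
print("leg",a,b,np.linalg.norm(a-b),"farend z66",a2,np.linalg.norm(a2-b),"yaw",np.arctan2(*(a-b)[::-1]))
```

```text
creaseL [92.8 -2.6]
creaseL2 [50.   1.4]
creaseR [-46.3  -1. ]
creaseR2 [-90.7   1.4]
rimL-- [ 91.5 -32.4]
rimL- [ 48.7 -32.5]
rimL+ [48.7 41.1]
rimL++ [91.6 37. ]
rimR [-48.  -35.3]
rimR [-90.3 -33.8]
rimR [-88.6  39.5]
rimR [-47.   39.7]
knobtop [172.1  76.5]
cap100 [80.3 63.3]
orange [-107.2   -1.2]
sL vbot [49.   6.7]
sR vbot [-82.2   0.3]
sL rim- [ 52.6 -25.6]
sR rim- [-83.8 -23.9]
sR rim+ [-90.5  35.6]
orange [-109.     3.4]
knobtop [170.   75.9]
cap [84.7 66.5]
leg [ 647.26771316 -184.331024  ] [ 407.843673   -206.82588201] 240.47845982382225 farend z66 [ 643.01820939 -181.14657456] 236.5723766513518 yaw 0.09367904857128252
```

```bash
cat >> fit.py <<'E'
TH=1.7850; O=np.array([609.25,160.76]); c_,s_=np.cos(TH),np.sin(TH); RR=np.array([[c_,-s_],[s_,c_]]); O=O+RR@[0,1.0]
def w(x,y,z): return [*(O+RR@np.array([x,y])),z]
def inv(p): return (np.asarray(p)[:2]-O)@RR
def st(msg=""):
    s=bot.get_state(); print(msg,"t %.1f"%s["t"],s["tcp_pos"].round(1),"cr",inv(s["tcp_pos"]).round(1),"F",s["contact_force"].round(1),"op %.3f"%s["opening"],"q6 %.2f"%s["qpos"][5]); return s
E
python3 - <<'E'
from fit import *
pi=np.pi
y0=0.094
for nm,p,y in [("leg",[526.5,-195,26],y0),("leg-",[526.5,-195,26],y0-pi),("pl",w(25,0,36),TH),("pl-",w(25,0,36),TH-pi),("push",w(150,0,55),TH),("push-",w(150,0,55),TH-pi),("push90",w(150,0,55),TH-pi/2),("kn0",w(174,76,101),TH),("kn0-",w(174,76,101),TH-pi),("kn1",w(80,-33,101),TH-pi/2),("kn1+",w(80,-33,101),TH+pi/2)]:
    q=solve_ik(p,[pi,0,y]); print(nm,np.round(p,0),None if q is None else np.round(q,2))
st()
bot.move_ptp([526.5,-195,180],[pi,0,y0]); bot.movel([526.5,-195,75],max_speed=120)
print(bot.movel([526.5,-195,26],max_speed=60,threshold=8)); s=st("down")
bot.grip(0.0,30); st("grip")
bot.movel([526.5,-195,60],max_speed=60); st("lift")
bot.movel([526.5,-195,190],max_speed=120); st("up")
cv2.imwrite("pics/t1.png",imaging.capture("top"));cv2.imwrite("pics/s1.png",imaging.capture("side"))
E
```

```text
leg [ 526. -195.   26.] [-0.49  0.56 -0.41  0.6   0.    2.56]
leg- [ 526. -195.   26.] [-0.49  0.56 -0.41  0.6   0.   -0.58]
pl [603. 185.  36.] [ 0.18  0.65 -0.2   0.72  0.    1.54]
pl- [603. 185.  36.] [ 0.18  0.65 -0.2   0.72  0.   -1.6 ]
push [576. 307.  55.] [ 0.38  0.66 -0.12  0.79  0.    1.73]
push- [576. 307.  55.] [ 0.38  0.66 -0.12  0.79  0.   -1.41]
push90 [576. 307.  55.] [ 0.38  0.66 -0.12  0.79  0.   -2.98]
kn0 [497. 314. 101.] [ 0.44  0.51 -0.27  0.79  0.    1.8 ]
kn0- [497. 314. 101.] [ 0.44  0.51 -0.27  0.79  0.   -1.35]
kn1 [624. 246. 101.] [ 0.27  0.65 -0.02  0.91  0.   -3.09]
kn1+ [624. 246. 101.] [ 0.27  0.65 -0.02  0.91  0.    0.05]
 t 0.1 [ 241.  -493.8  230.6] cr [-561.3  498. ] F [-0.1 -0.4  0. ] op 1.004 q6 1.44
False
down t 3.6 [ 526.8 -195.2   26.2] cr [-330.3  155.2] F [ 1.   1.7 -0.3] op 0.998 q6 2.56
grip t 4.1 [ 527.1 -196.8   26.9] cr [-331.9  155.3] F [-1.3 -5.5  4.8] op 0.506 q6 2.56
lift t 4.8 [ 526.4 -194.8   60. ] cr [-329.9  155.5] F [ 0.8  0.7 -3.6] op 0.503 q6 2.56
up t 6.0 [ 526.  -194.7  189.1] cr [-329.6  155.9] F [ 0.  -0.6 -3.2] op 0.506 q6 2.56
```

Run:
```python
from fit import *
pi=np.pi
bot.move_ptp(w(25,0,190),[pi,0,TH]); bot.movel(w(25,0,110),max_speed=100); st("above")
t=imaging.capture("top");s=imaging.capture("side");cv2.imwrite("pics/t2.png",t);cv2.imwrite("pics/s2.png",s)
a=cv2.resize(t[150:270,150:330],None,fx=4,fy=4,interpolation=cv2.INTER_CUBIC)
b=cv2.resize(s[150:300,190:310],None,fx=3.2,fy=3.2,interpolation=cv2.INTER_CUBIC)
o=np.zeros((480,720,3),np.uint8);cv2.imwrite("pics/c4.png",a);cv2.imwrite("pics/c5.png",b)
```

```text
above t 8.5 [603.6 185.  110.7] cr [24.9 -0.6] F [-0.3  0.6 -1.7] op 0.506 q6 1.54
```

View pics/c4.png

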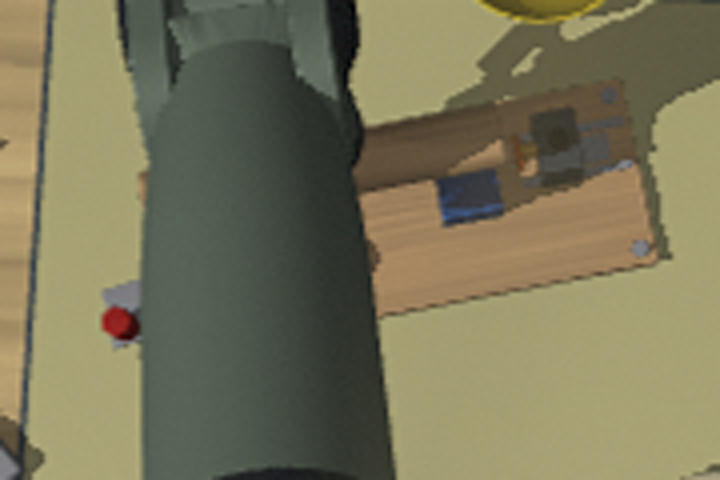

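View pics/c5.png

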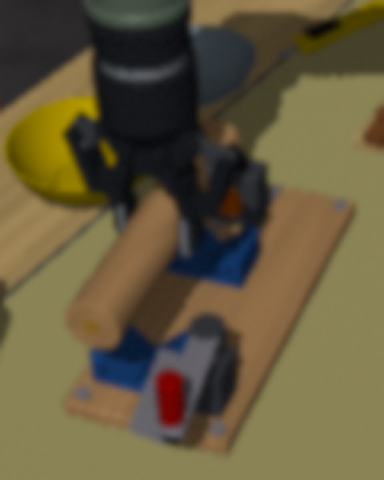

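Run:
```python
from fit import *
f=lambda u,v:(190+u/3.2-.35,150+v/3.2-.35)
print("leg end face side:",inv(plane("side",f(93,328),129)).round(1))
print("pred px face:", ((proj("side",w(145,0,129))+.35-[190,150])*3.2).round(1),"pred px Vrim etc R- rim(-48,-28,52):",((proj("side",w(-48,-28,52))+.35-[190,150])*3.2).round(1),"corner 120,90,15:",((proj("side",w(120,90,15))+.35-[190,150])*3.2).round(1),"corner 120,-48,15",((proj("side",w(120,-48,15))+.35-[190,150])*3.2).round(1))
f=lambda z,x,y:((proj("top",w(x,y,z))+.4-[150,150])*4).round(1)
print("top: leg end -95, edges y+-22 z129:",f(129,-95,-22),f(129,-95,22),f(129,-50,-22),f(129,-50,22),"end bottom",f(107,-95,0))
t=cv2.imread("pics/t2.png"); a=cv2.resize(t[165:205,235:300],None,fx=12,fy=12,interpolation=cv2.INTER_CUBIC)
cv2.imwrite("pics/c6.png",cv2.convertScaleAbs(a,alpha=1.5))
```

```text
leg end face side: [144.4   4.9]
pred px face: [ 86.4 327. ] pred px Vrim etc R- rim(-48,-28,52): [168.4 238.5] corner 120,90,15: [224.1 443.7] corner 120,-48,15 [ 60.1 399.9]
top: leg end -95, edges y+-22 z129: [493.7 105.8] [505.8 169.1] [427.6 118. ] [439.4 181.5] end bottom [500.2 143.7]
```

View pics/c6.png

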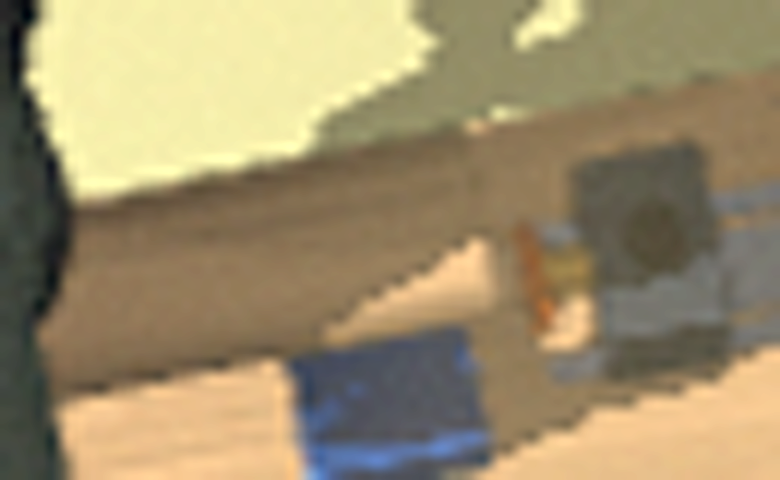

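The c6 crop shows the leg's -x end at about (490,210), clear of the orange face at (535,280). The leg is in line with the V to within 2 mm. I'll lower it slowly by feel.

Run:
```python
from fit import *
def F():
    f=np.mean([bot.get_state()["contact_force"]]+[ (bot.dwell(.03),bot.get_state()["contact_force"])[1] for _ in range(4)],axis=0); return np.r_[RR.T@f[:2],f[2]].round(1)
bot.movel(w(25,0,48),max_speed=60); st("near"); print(F())
hit=bot.movel(w(25,0,35),max_speed=10,threshold=5); st(f"hit {hit}"); print("F cradle axes",F())
```

```text
near t 9.8 [603.4 185.1  48.5] cr [25.  -0.5] F [ 0.2 -0.6 -2.7] op 0.504 q6 1.54
[-0.2 -0.2 -2.5]
hit True t 10.9 [603.4 185.1  37.4] cr [25.1 -0.5] F [ 0.4 -0.   5.2] op 0.504 q6 1.54
F cradle axes [ 0.2 -0.6  5.3]
```

Run:
```python
from fit import *
bot.grip(1.0); bot.dwell(.3); st("rel")
bot.movel(w(25,0,130),max_speed=120)
bot.grip(0.0,30)
bot.movel(w(185,0,130),max_speed=150)
print(bot.movel(w(185,0,54),max_speed=80,threshold=8)); st("at end")
t=imaging.capture("top");s=imaging.capture("side");cv2.imwrite("pics/t3.png",t);cv2.imwrite("pics/s3.png",s)
a=cv2.resize(t[165:245,165:325],None,fx=3,fy=3,interpolation=cv2.INTER_CUBIC)
b=cv2.resize(s[180:300,200:300],None,fx=3,fy=3,interpolation=cv2.INTER_CUBIC)
o=np.zeros((360,790,3),np.uint8);o[:240,:480]=a;o[:,490:]=b;cv2.imwrite("pics/c7.png",o)
```

```text
rel t 11.9 [602.  184.8  36.1] cr [25.  1.] F [-0.1 -0.1  0.3] op 0.996 q6 1.54
False
at end t 15.9 [569.4 341.6  54.6] cr [185.1  -0.5] F [-0.2  0.7 -0.3] op -0.003 q6 1.79
```

View pics/c7.png

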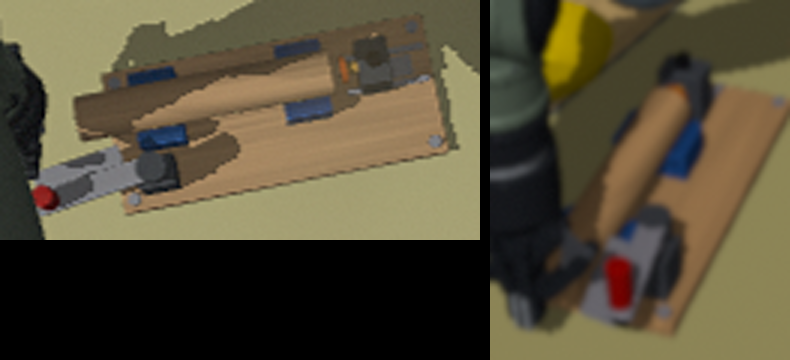

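The leg is lying level in both Vs, with its ends at (76,118) and (333,77) in c7. It is just short of the orange face at (344,70), and the hand is clear of the strap. Now I'll push.

Run:
```python
from fit import *
h=bot.movel(w(164,0,54),max_speed=40,threshold=4); st(f"appr {h}")
h=bot.movel(w(158,0,54),max_speed=12,threshold=2); st(f"touch {h}")
for i in range(6):
    x=inv(bot.get_state()["tcp_pos"])[0]
    h=bot.movel(w(x-8,0,54),max_speed=11,threshold=6); s=st(f"push {h}")
    if h: break
```

```text
appr False t 16.7 [573.5 320.7  54. ] cr [ 1.638e+02 -1.000e-01] F [-0.3 -0.8  0. ] op -0.002 q6 1.75
touch False t 17.3 [574.7 314.9  54. ] cr [158.  -0.] F [0.6 0.7 1. ] op -0.002 q6 1.75
push False t 18.2 [576.4 307.2  54. ] cr [150.   0.] F [-0.6  2.5 -0.3] op -0.001 q6 1.73
push False t 19.1 [578.1 299.2  54. ] cr [141.9  -0. ] F [-0.3  1.4 -0.1] op -0.002 q6 1.72
push True t 19.6 [578.6 296.4  53.8] cr [139.    0.2] F [ 0.2  0.9 -0.3] op 0.001 q6 1.71
```

Run:
```python
from fit import *
for th in (7,8):
    x=inv(bot.get_state()["tcp_pos"])[0]
    h=bot.movel(w(x-6,0,54),max_speed=10,threshold=th); st(f"push {h}"); bot.dwell(.2); st("hold")
```

```text
push True t 20.0 [578.1 296.4  53.3] cr [139.1   0.6] F [-0.6  0.6  1.5] op -0.002 q6 1.71
hold t 20.2 [577.7 296.3  52.9] cr [139.2   1. ] F [ 0.8  0.8 -0.1] op -0.002 q6 1.71
push True t 20.6 [577.5 296.5  52.9] cr [139.4   1.2] F [0.5 3.8 1.2] op -0.003 q6 1.70
hold t 20.8 [577.6 296.5  52.9] cr [139.4   1.1] F [-1.5  1.9  2. ] op 0.002 q6 1.70
```

The push ends on a solid stop at x=139 that repeats under higher thresholds, and the leg's middle is about where a home leg should be. Next is the strap.

Run:
```python
from fit import *
pi=np.pi
bot.movel(w(165,0,54),max_speed=40); bot.movel(w(175,0,160),max_speed=150)
kn=lambda q,z:w(80+95*np.cos(q),62-95*np.sin(q),z)
bot.grip(0.6)
bot.move_ptp(kn(-.148,160),[pi,0,TH+.148-pi]); st("over knob")
t=imaging.capture("top");s=imaging.capture("side");cv2.imwrite("pics/t4.png",t);cv2.imwrite("pics/s4.png",s)
b=cv2.resize(s[150:300,190:310],None,fx=4,fy=4,interpolation=cv2.INTER_CUBIC);cv2.imwrite("pics/c8.png",b)
print(proj("side",kn(-.148,112)))
```

```text
over knob t 25.7 [497.1 314.4 160. ] cr [174.   75.9] F [ 0. -0.  0.] op 0.598 q6 -1.49
[242.57534429 273.80318247]
```

View pics/c8.png

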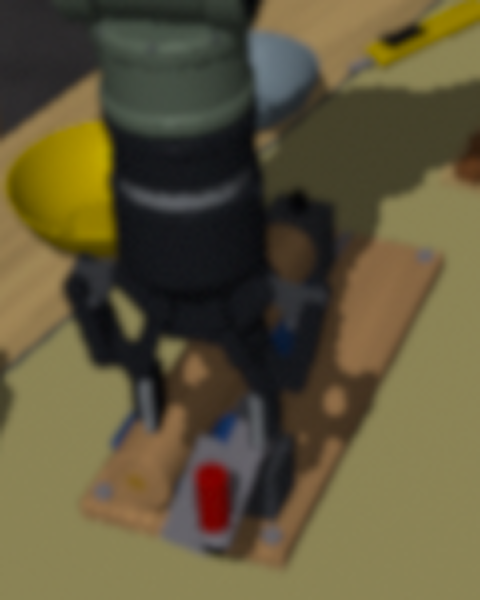

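The view from c8 shows the knob at (212,497) between and below the fingertips at (145,420) and (258,440). The orange disc is hidden behind the leg's end at (292,250). I'll cage the knob and swing it.

Run:
```python
from fit import *
pi=np.pi
kn=lambda q,z:w(80+95*np.cos(q),62-95*np.sin(q),z)
h=bot.movel(kn(-.148,102),max_speed=80,threshold=8); st(f"down {h}")
if not h:
    bot.grip(0.30); st("cage")
    q=-.148
    for qn in [.05,.25,.45,.65,.8,.95,1.1,1.25,1.4,1.5,1.56,1.6,1.63]:
        z=102+3*np.clip((qn-.8)/.4,0,1)
        h=bot.movel(kn(qn,z),rot=[pi,0,TH-qn-pi],max_speed=50 if qn<.7 else 30,threshold=10 if qn>1.45 else 25)
        d=inv(bot.get_state()["tcp_pos"])-[80,62]; st(f"{qn} {h} ang {np.arctan2(-d[1],d[0]):.3f}")
        if h: break
```

```text
down False t 26.7 [497.4 314.6 102.4] cr [174.1  75.6] F [-0.1  0.6  1.3] op 0.604 q6 -1.49
cage t 27.1 [497.2 314.4 102.3] cr [174.   75.8] F [-0.5 -0.6 -0.2] op 0.302 q6 -1.49
0.05 False ang 0.048 t 27.6 [515.  319.2 101.9] cr [174.8  57.4] F [-0.7  1.3  0.3] op 0.301 q6 -1.30
0.25 False ang 0.246 t 28.1 [533.7 320.4 101.9] cr [172.1  38.9] F [0.3 0.1 0.5] op 0.300 q6 -1.11
0.45 False ang 0.447 t 28.7 [552.6 317.9 102. ] cr [165.6  21. ] F [-0.  -0.4 -0.7] op 0.301 q6 -0.93
0.65 False ang 0.647 t 29.2 [570.5 311.7 102. ] cr [155.8   4.8] F [-0.3 -0.5  0.5] op 0.303 q6 -0.75
0.8 False ang 0.799 t 29.8 [583.1 304.7 102. ] cr [146.3  -6. ] F [ 0.9  0.6 -0.3] op 0.302 q6 -0.62
0.95 False ang 0.949 t 30.4 [594.4 296.1 103.2] cr [135.4 -15.3] F [-0.8  1.6  1.4] op 0.297 q6 -0.48
1.1 False ang 1.105 t 31.1 [604.6 285.3 104.2] cr [122.6 -22.9] F [ 0.1 -0.  -0.1] op 0.302 q6 -0.35
1.25 False ang 1.252 t 31.7 [612.5 273.9 105.1] cr [109.8 -28.3] F [-0.3  1.  -1.1] op 0.297 q6 -0.22
1.4 False ang 1.401 t 32.3 [618.8 261.1 105.1] cr [ 96.  -31.7] F [-0.4  0.4  0.5] op 0.301 q6 -0.10
1.5 False ang 1.502 t 32.8 [622.  252.1 105. ] cr [ 86.5 -32.9] F [-0.6  0.5 -0.1] op 0.299 q6 -0.01
1.56 False ang 1.562 t 33.1 [623.5 246.5 105. ] cr [ 80.8 -33.1] F [-0.8  0.5  0.2] op 0.300 q6 0.04
1.6 False ang 1.599 t 33.4 [624.1 243.1 105. ] cr [ 77.3 -33. ] F [-0.2  1.5  0.9] op 0.301 q6 0.08
1.63 False ang 1.611 t 33.6 [624.  241.9 105. ] cr [ 76.2 -32.7] F [-1.9  5.6  0.7] op 0.299 q6 0.10
```

Run:
```python
from fit import *
p=bot.get_state()["tcp_pos"]
bot.grip(0.6); bot.movel([*p[:2],190],max_speed=100); bot.move_ptp([420,-100,300],[np.pi,0,0.5]); st("away")
t=imaging.capture("top");s=imaging.capture("side");cv2.imwrite("pics/t5.png",t);cv2.imwrite("pics/s5.png",s)
a=cv2.resize(t[165:245,165:325],None,fx=3,fy=3,interpolation=cv2.INTER_CUBIC)
b=cv2.resize(s[180:300,200:300],None,fx=3,fy=3,interpolation=cv2.INTER_CUBIC)
o=np.zeros((360,790,3),np.uint8);o[:240,:480]=a;o[:,490:]=b;cv2.imwrite("pics/c9.png",o)
h=cv2.cvtColor(s,cv2.COLOR_BGR2HSV);m=((h[...,0]<5)|(h[...,0]>174))&(h[...,1]>170)&(h[...,2]>90);m[:180]=0;m[300:]=0;m[:,:200]=0;m[:,300:]=0
v,u=np.nonzero(m);P=plane("side",(u.mean(),v.mean()),115);d=inv(P)-[80,62];print("knob side",u.mean(),v.mean(),"cr",inv(P).round(1),"ang",np.arctan2(-d[1],d[0]))
```

```text
away t 36.9 [420.2 -99.8 299.8] cr [-214.5  239.1] F [ 0.3 -0.4 -0.2] op 0.598 q6 2.24
knob side 217.27272727272728 236.3181818181818 cr [ 82.2 -31.2] ang 1.5475740690004403
```

View pics/c9.png

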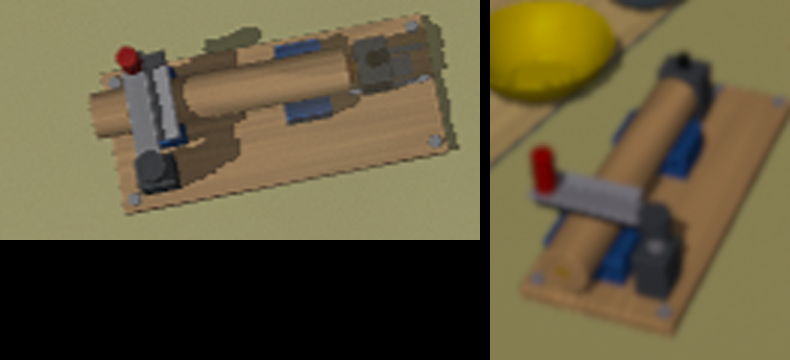

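```bash
python3 -c "
from h import *
print(bot.sign_off())"
```

```text
the job is handed in; nothing more can be done
None
```

I clamped the pale leg in the fixture and handed the job in about 37 s into the 70 s limit; sign-off gives no verdict. The hand was open and clear of everything at the end.

**Laying the leg:** I gripped it at its middle and lowered it into the Vs by feel. It bedded with about 8 N down and almost no side force.

**Pushing it home:** I pushed the leg's end with shut fingers at about 11 mm/s until it met a solid stop. Two repeat pushes with limits of 7 and 8 N stopped within about 0.4 mm of the same place.

**Swinging the strap:** I moved it round with the knob loosely caged between the fingers. Resistance at the stop was about 6 N.

**Last checks:**
- **Strap angle:** the side camera puts the knob at about 1.55 rad, above the required 1.48.
- **Leg position:** the final pictures show the leg lying along both Vs and tight against the stop. It moved about 14–16 mm along the V during the push.
- **Not measured:** I judged the end stop's travel and the strap's force on the leg only from touch and the pictures. I did not compare the other objects' positions before and after, but I felt no collisions.
- **Disagreement:** early on, the two cameras differed by about 6 mm on where the fixture was. I used the top camera's fit, and contact with the V supported it.

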